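Load the gas pycnometer and latch its chamber lid

ROBOT

A 6-joint arm with a two-finger parallel gripper is mounted at the origin on the work surface. World frame = base frame: x ahead of the robot, y to its left, z up, the work surface at z = 0. Lengths are in mm, angles in rad, forces in N, time in s.
With the tool pointing down it reaches from about 275 to 750 mm from the base axis. Payload 10.2 kg.
Tool frame: the origin (TCP) lies between the finger pads; the fingertips stand 17 mm ahead of it and the grasp point (between the pads) lies 2 mm behind it; z points along the fingers, y is the line along which they close (so a half turn about z gives the same grasp; the last joint's range is limited). The gripper opens to 85 mm and grips with 20 to 120 N. Pads are 22 mm wide; open, the fingers measure 114 mm over their backs; the gripper's body (76 mm by 85 mm) begins 54 mm behind the grasp point. The pads swing forward as they close: fully open they stand 13 mm farther back than shut.
Start: joints at [-1.331, 0.313, 1.498, -0, 1.331, -0.223], TCP at [234.378, -469.785, 248.294] pointing down, gripper open.
Joint ranges: [-2.94, 2.94], [-0.97, 2.17], [0.19, 2.56], [-1.23, 4.37], [0.02, 3.11], [-2.88, 2.88]. Speed limits (rad/s): [2.39, 2.39, 3.01, 3.14, 3.14, 3.14].

INTERFACE

Orientations are given as a unit quaternion [w, x, y, z].
In Python, from rig import * gives the robot as it stands.
- The arm moves only by the tool step_arm, never from a script. Its argument "commands" is text: rows parted by semicolons, each of 7 numbers parted by spaces: the opening, from 0 (shut) to 1 (fully open), then the shift along the tool's x, y, z in cm, then the turn, a rotation vector about the tool's x, y, z in rad. In form: hand x y z rx ry rz; .... A call has 1 to 20 rows; each row is the pose to reach, as a shift and turn from the pose commanded when the call began, along the tool's axes at that moment; what a row does not reach only later rows make up. A row lasts 1/12 s, in which the tool goes at most 41.7 mm and 7.16 degrees, less where a joint would pass 70% of its speed; a pose out of reach is approached as far as the arm can. A call with a gripper value outside its range is refused whole. The fingers move at their own pace and stop on an object; "newtons" is the grip in N (left out, the last holds). Time passes only in rows, so rows that repeat a pose let the fingers close. It gives the time, the measured TCP pose, the force, the opening and the grip force at its end, in the units of the state.
- sense(): the state, without advancing time (a new reading comes with each control period).
- capture(name): name is "side" or "top" or "wrist"; returns the picture (420x560x3 uint8, red, green, blue); there is no depth.
- camera_model(name): a dict with "mtx" (3x3 intrinsics, pixels), "k1" (the pictures are not rectified: a ray, as slopes to the right and down, at radius r is drawn at 1 + k1 r^2 times it, then the intrinsics apply), "eye" and "rotation" of the camera in the world. Camera axes: x right, y down, z forward; pixel columns grow to the right and rows downward; lengths in mm; the calibration is good to about 2 mm. A picture is of the moment at which its call begins: read the wrist's pose just before it. camera_model takes no time and is no camera call; for the wrist camera it gives the pose at the moment of the call.
- finish_job(): hands the job in; it is judged then, once.
Trained networks look in the newest picture that a camera, given by its name, has taken for a name from the list of things; names that differ only in an ending like _2 or _b are one class to them, and where a whole thing is asked for, a point or a joint stands for the part that bears it (a point fixed in the world has none). Each returns a list of dicts, best first, with "score" (0 to 1); they miss things now and then, are a little off and sometimes report something else, mostly with a low value. They report only what shows in the picture. A call takes as long as a camera call. They do not tell look-alikes from the thing itself.
- search_frame(camera, label): "rect" ([centre column, centre row, width, height] in pixels, round what is visible of it).
- trace(camera, label): "mask" (420x560 bool, what is visible of it) and "rect" ([centre column, centre row, width, height] in pixels, round what is visible of it).
- spot_point(camera, label): "xy" ([column, row] in pixels: a listed point, or the origin of a listed thing).
The state is a dict: "time_s": time; "joints": joint angles; "dq": joint speeds; "tau": joint torques, N m; "eef_pos": TCP position; "ee_rot": TCP orientation; "force": force on the tool from outside, world axes, zero at the start; "wrist_torque": the same for the moment, N m; "grip_width": opening from 0.0 (shut) to 1.0 (fully open); "grip_force": force on a finger pad.
Only numpy, scipy, OpenCV 4.12 (cv2) and the standard library are available. Lean on these libraries where they do the work, as an engineer would, in place of code of your own. Each camera call takes 0.05 s, during which the arm holds its last target. There are 200 camera calls.

TASK

Lower the slim aluminium sample cup upright into the pycnometer's chamber until it sits on the bottom (do not drop it in), then swing the chamber lid down and press it against its gasket until the spring latch catches and holds it shut. Press only as hard as the latch needs - forcing the lid against its stop damages the head - and leave everything else on the bench where it stands.

Things in the scene. Friction and masses are not known exactly. Their poses are not given: they have to be found in the camera images.
- cup_center (a point): centre (32 mm above the underside) of the slim aluminium sample cup: an upright round cup 36 mm in diameter and 64 mm tall, about 90 g, filled with a solid polymer slug, standing on the bench to the left or right of the instrument; z is the cup's axis
- pycno: the gas pycnometer, a fixed white box 280 mm deep (x), 270 wide (y), 130 high to its flat deck; origin at the centre of its underside, -x to its front (towards the robot), z up. On the deck: chamber and lid at the front left; latch, up to 44 mm high, 45 to 90 mm to -x of the chamber's axis; display, under 25 mm high, 70 to 175 mm to -y of it; behind the hinge only two gas fittings at the right
- chamber_floor (a point): centre of the flat bottom of the chamber, a vertical bore 39 mm in diameter and 32 mm deep, slightly chamfered at its mouth in the deck; a seated cup stands 32 mm out of it. Axes as the pycnometer's. A springy gasket ring of 63 mm mean diameter, 6 mm wide, stands 11 mm out of the deck round the mouth
- lid_hinge (a point): middle of the lid's hinge axis, 58 mm to +x of the chamber's axis and 3 mm above the deck; axes as the pycnometer's, the hinge axis is y
- lid_press (a point): the place to press: middle of the ribbed rubber strip on the lid's outside near its front edge; with the lid down 95 mm to -x of the hinge axis and 42 mm above it. The lid is a white cap 96 mm square, 40 mm high (10 to 106 mm from the hinge), hollow for the cup's top. Axes turn with the lid: -x from hinge to front edge, z out of its outside
- lid (a joint): lid angle, rad: 0 = level, 1.57 = upright; starts 1.65 to 1.95. Friction hinge (0.2 N m): stays where left. From 0.15 down the gasket resists, and lifts it above 0.105 again if not latched. Its front bar pushes the bevelled latch bolt back, which snaps over it at 0.01 to 0.09 (setting varies, unseen), at 5 to 16 N on lid_press; rigid stop 1.5 mm lower. Over 21 N damages it
- big_cup: the wide aluminium cup, 54 mm in diameter and 64 mm tall, on the other side of the instrument; too big for the chamber, to be left alone; origin at its underside
- beaker: glass beaker, 68 mm in diameter, 85 mm tall, to be left alone; origin at its underside
- jar: amber glass jar with black cap, 56 mm in diameter, 75 mm tall, to be left alone; origin at its underside
- spatula: steel spatula 180 mm long lying on the bench, to be left alone
- ball_stand: steel calibration ball, 32 mm, in a black ring stand 48 mm wide, 37 mm tall in all, to be left alone; origin at its underside
- dish: white ceramic dish, 90 mm in diameter, 22 mm tall, at the back, to be left alone; origin at its underside
There are look-alikes about, which are no part of the job. What is shaped like the part that bears cup_center but red is not meant.

How it is judged:
By the outcome, as a careful person would: the job done as asked, in the order asked, and still so for the second after the job is handed in, with the robot touching nothing.
It also fails if it takes over 72 s, if anything falls off the work surface, if the arm or the gripper's body presses on something with over 40 N, if the wrist force passes 120 N, or if a joint passes its speed limit or range.

## Working session

There is one attempt and no reset: what is moved stays moved. The work goes in short steps, Python scripts to look and compute and a tool call to move; the robot and the scene stay as the last step left them, time stands still between calls to the robot, and variables do not carry over. Pictures are saved under pics/ and viewed, at most 10 in all, crops included, and the job is handed in when it is done.

Besides the shell and the picture viewer there is one more tool, called after "Request:" as name(argument=value, ...), one argument or row to a line, values as JSON. step_arm: Moves the arm, as the interface text tells. Its arguments: {"type":"object","properties":{"commands":{"type":"string"},"newtons":{"type":"number"}},"required":["commands"]}

```bash
ls; mkdir -p pics
cat > h.py <<'E'
from rig import *
import numpy as np, cv2
from scipy.spatial.transform import Rotation as R
def ray(cam,px,m=None):
    m=m or camera_model(cam); K=np.array(m["mtx"]); k=m["k1"]
    d=np.linalg.inv(K)@[px[0],px[1],1.]; d=d[:2]; u=d.copy()
    for _ in range(20): u=d/(1+k*(u@u))
    v=np.array(m["rotation"])@[u[0],u[1],1.]
    return np.array(m["eye"],float),v/np.linalg.norm(v)
def atz(cam,px,z,m=None):
    e,v=ray(cam,px,m); return e+v*(z-e[2])/v[2]
def tri(rays):
    A=sum(np.eye(3)-np.outer(v,v) for e,v in rays); b=sum((np.eye(3)-np.outer(v,v))@e for e,v in rays)
    return np.linalg.solve(A,b)
def proj(cam,P,m=None):
    m=m or camera_model(cam); c=np.array(m["rotation"]).T@(np.array(P)-m["eye"]); s=c[:2]/c[2]; s=s*(1+m["k1"]*(s@s))
    return (np.array(m["mtx"])@[s[0],s[1],1])[:2]
def rotm():
    q=sense()["ee_rot"]; return R.from_quat([q[1],q[2],q[3],q[0]])
def save(n,a): cv2.imwrite("pics/"+n+".png",cv2.cvtColor(a,cv2.COLOR_RGB2BGR))
np.set_printoptions(precision=2,suppress=True)
E
python3 - <<'E'
from h import *
s=sense();print(s)
a=capture("side");b=capture("top")
save("top",b);save("side",a)
for c in("side","top"):
    m=camera_model(c);print(c,m["eye"],np.array(m["rotation"])[:,2])
    for l in("cup_center","big_cup","chamber_floor","lid_hinge","lid_press","pycno"):
        print(c,l,[(round(r["score"],2),np.round(r["xy"],1)) for r in spot_point(c,l)])
E
```

```text
pics
{'time_s': 0.0, 'joints': array([-1.33,  0.31,  1.5 , -0.  ,  1.33, -0.22]), 'dq': array([-0., -0.,  0.,  0., -0.,  0.]), 'tau': array([  0.  , -41.23, -25.97,  -0.  ,   0.  ,   0.  ]), 'eef_pos': array([ 234.32, -469.55,  247.72]), 'ee_rot': array([-0.  ,  0.97,  0.23, -0.  ]), 'force': array([-0.35,  0.17, -0.18]), 'wrist_torque': array([-0.02, -0.01,  0.03]), 'grip_force': 0.0, 'grip_width': 1.0006582028621276}Traceback (most recent call last):
  File "<stdin>", line 6, in <module>
IndexError: too many indices for array: array is 1-dimensional, but 2 were indexed
```

```bash
sed -i 's/np.array(m\["rotation"\])/rm(m)/g' h.py
cat >> h.py <<'E'
def rm(m):
    q=np.array(m["rotation"]); return R.from_quat(q[[1,2,3,0]]).as_matrix() if q.size==4 else R.from_rotvec(q).as_matrix()
E
python3 - <<'E'
from h import *
print(camera_model("top"))
for c in("side","top"):
    m=camera_model(c);print(c,m["eye"],rm(m)[:,2])
    for l in("cup_center","big_cup","chamber_floor","lid_hinge","lid_press","pycno"):
        print(c,l,[(round(r["score"],2),np.round(r["xy"],1)) for r in spot_point(c,l)])
a=cv2.imread("pics/top.png");b=cv2.imread("pics/side.png")
cv2.imwrite("pics/both.png",cv2.resize(np.vstack([a,b]),(800,1200))[:600]) if 0 else None
E
```

```text
{'mtx': array([[434.57,   0.  , 280.47],
       [  0.  , 434.57, 213.76],
       [  0.  ,   0.  ,   1.  ]]), 'k1': 0.0009327735634814984, 'eye': array([ 392.89,   -7.73, 1126.95]), 'rotation': array([ 0.04, -0.7 ,  0.71, -0.04])}
side [ 138.15 -952.91  985.76] [ 0.27  0.72 -0.64]
side cup_center [(0.85, array([318.4, 337.3])), (0.73, array([358.6, 341.9]))]
side big_cup [(0.63, array([213.2, 186.7])), (0.57, array([248. , 336.1]))]
side chamber_floor [(0.72, array([268.2, 208.4]))]
side lid_hinge [(0.79, array([288.7, 197.6])), (0.62, array([248.6, 337.7]))]
side lid_press [(0.9, array([311.9, 167.3])), (0.15, array([306.5, 171.9]))]
side pycno []
top [ 392.89   -7.73 1126.95] [ 0.11 -0.   -0.99]
top cup_center [(0.85, array([419.8, 200.6])), (0.58, array([402.6, 230.8]))]
top big_cup [(0.73, array([142.7, 259.4])), (0.58, array([139.2, 172.6])), (0.23, array([247.6, 160.1]))]
top chamber_floor [(0.89, array([254.2, 221.5]))]
top lid_hinge [(0.74, array([254.2, 198.3]))]
top lid_press [(0.94, array([245.8, 158. ]))]
top pycno [(0.72, array([271.3, 204.9]))]
```

View pics/top.png

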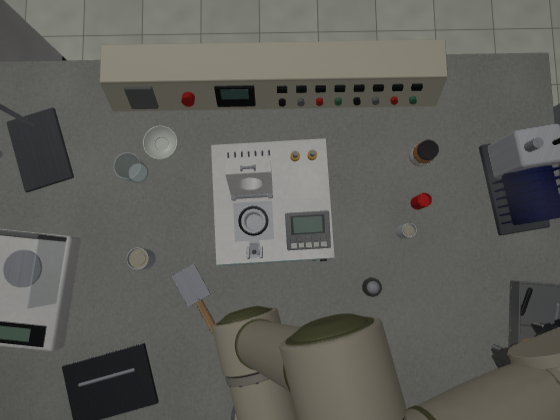

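View pics/side.png

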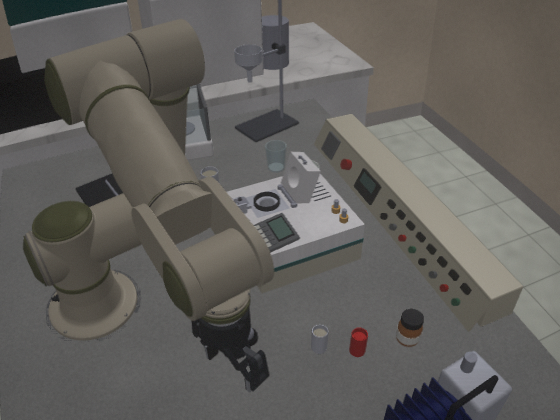

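The top view shows the aluminium cup at (409,230) and a red look-alike at (421,201). In the side view they are at (319,338) and (358,342). The wide cup, at top (138,259), is on the other side of the instrument. The grey slim cup fits the description because the other one is red. Next I'll confirm it in a crop and localise everything.

Run:
```python
from h import *
a=cv2.imread("pics/top.png")
c1=cv2.resize(a[180:260,360:460],(500,400),interpolation=cv2.INTER_CUBIC);b=cv2.imread("pics/side.png")
c2=cv2.resize(a[130:270,200:345],(414,400),interpolation=cv2.INTER_CUBIC)
cv2.imwrite("pics/crop.png",np.hstack([c1,c2])[:, :800] if 0 else cv2.resize(np.hstack([c1,c2]),(800,350)))
c=[r for r in spot_point("side","cup_center")][0]["xy"]
t=[r for r in spot_point("top","cup_center") if abs(r["xy"][1]-230)<12]
if t: print("cup tri",tri([ray("side",c),ray("top",t[0]["xy"])]),atz("top",t[0]["xy"],32),atz("side",c,32))
for l,z in(("chamber_floor",98),("lid_hinge",133)):
    x=[spot_point(k,l)[0]["xy"] for k in("side","top")]
    print(l,tri([ray("side",x[0]),ray("top",x[1])]),atz("top",x[1],z),atz("side",x[0],z))
x=[spot_point(k,"lid_press")[0]["xy"] for k in("side","top")];print("press",tri([ray("side",x[0]),ray("top",x[1])]))
print("pyc",atz("top",spot_point("top","pycno")[0]["xy"],0))
g=cv2.cvtColor(a,cv2.COLOR_BGR2GRAY)
tr=trace("top","pycno")[0];m=tr["mask"].astype(np.uint8);q=cv2.minAreaRect(cv2.findContours(m,0,2)[0][0]);bx=cv2.boxPoints(q);print("box",[ (p,atz("top",p,130)[:2]) for p in bx])
for k in trace("top","cup_center"):
    print("cupmask",k["score"],k["rect"],k["mask"].sum())
```

```text
cup tri [ 467.34 -318.88   29.58] [ 466.21 -317.87   32.  ] [ 467.51 -320.66   32.  ]
chamber_floor [491.04  51.2  110.83] [490.11  52.55  98.  ] [498.43  65.5   98.  ]
lid_hinge [545.39  48.74 131.08] [540.63  49.92 133.  ] [549.14  45.85 133.  ]
press [620.96  63.29 197.89]
pyc [542.18  13.11   0.  ]
box [(array([209.78, 143.91], dtype=float32), array([672.03, 153.05])), (array([327.41, 137.72], dtype=float32), array([ 682.14, -123.79])), (array([333.82, 259.54], dtype=float32), array([ 396.76, -130.  ])), (array([216.2 , 265.73], dtype=float32), array([387.45, 138.32]))]
cupmask 0.83 [404.1, 231.6, 24.0, 11.9] 254
cupmask 0.6 [420.1, 201.1, 21.5, 12.9] 273
cupmask 0.57 [371.6, 286.9, 18.2, 19.5] 272
```

View pics/crop.png

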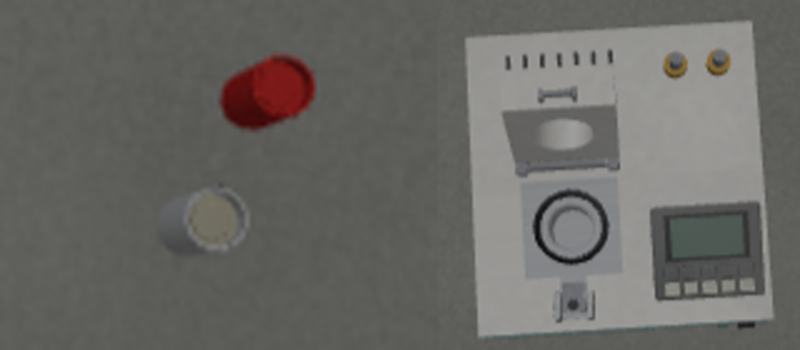

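The crop confirms it: the grey slim cup with the polymer slug (crop 205,220) is the target, and the red one at (268,88) isn't. The chamber ring is at crop (571,228).

```bash
cat >> h.py <<'E'
def go(P,yaw=None,n=None):
    "tool shift cm, turn rotvec from present measured pose to world P, tool down with x at yaw"
    s=sense();r=rotm();d=r.inv().apply(np.array(P)-s["eef_pos"])/10
    t=np.zeros(3)
    if yaw is not None: t=(r.inv()*R.from_matrix(np.array([[np.cos(yaw),np.sin(yaw),0],[np.sin(yaw),-np.cos(yaw),0],[0,0,-1]]).T)).as_rotvec()
    print("shift",d,"turn",t,"rows>=",np.linalg.norm(d)/4.17,np.linalg.norm(t)/.125)
E
python3 - <<'E'
from h import *
a=cv2.imread("pics/top.png");g=cv2.cvtColor(a,cv2.COLOR_BGR2GRAY)
# ring: dark pixels near (254,221)
m=np.zeros_like(g);m[203:240,233:274]=(g[203:240,233:274]<75)
n,l,st,ce=cv2.connectedComponentsWithStats(m);i=1+np.argmax(st[1:,4]);print(st[i],ce[i])
c=max(cv2.findContours((l==i).astype(np.uint8),0,1)[0],key=cv2.contourArea);e=cv2.fitEllipse(c);print(e,atz("top",e[0],139))
# deck edges: white mask
w=(g>115).astype(np.uint8)
for n_,pts in {"left":[(r,np.argmax(g[r,195:235].astype(int)>110)+195) for r in range(150,255,5)],"right":[(r,345-np.argmax(g[r,345:310:-1].astype(int)>110)) for r in range(150,205,5)]}.items():
    P=np.array([atz("top",(x,r),130)[:2] for r,x in pts]);f=np.polyfit(P[:,0],P[:,1],1);print(n_,f,np.std(P[:,1]-np.polyval(f,P[:,0])))
pts=[(x,275-np.argmax(g[275:245:-1,x].astype(int)>110)) for x in range(222,330,6)]
P=np.array([atz("top",p,130)[:2] for p in pts]);f=np.polyfit(P[:,1],P[:,0],1);print("front",f,np.std(P[:,0]-np.polyval(f,P[:,1])))
go([467,-319,190],0.043)
E
```

```text
[238 206  30  30 213] [253.03 220.19]
((252.9241943359375, 220.50509643554688), (28.780668258666992, 28.958858489990234), 83.41323852539062) [488.57  53.04 139.  ]
left [  0.04 121.78] 0.6589689958554861
right [   0.04 -147.81] 0.6656648166280402
front [ -0.04 397.62] 0.6697613609187902
shift [27.55 -3.11  5.83] turn [0.   0.   0.42] rows>= 6.793405301003873 3.358553283415814
```

Request:
step_arm(
  commands="1 4 -0.5 0.8 0 0 0.06; 1 8 -1 1.7 0 0 0.12; 1 12 -1.4 2.5 0 0 0.18; 1 16 -1.8 3.4 0 0 0.24; 1 20 -2.3 4.2 0 0 0.30; 1 24 -2.7 5.1 0 0 0.37; 0.75 27.5 -3.1 5.8 0 0 0.42; 0.75 27.5 -3.1 5.8 0 0 0.42; 0.75 27.5 -3.1 5.8 0 0 0.42",
)

```text
time_s: 2.0
eef_pos: [467.5, -318.1, 189.7]
ee_rot: [-0.0, 1.0, 0.023, -0.0]
force: [0.1, -0.1, 0.1]
grip_width: 0.751
grip_force: 0.0
```

Run:
```python
from h import *
s=sense();m=camera_model("wrist");a=capture("wrist");save("w1",a)
print(s["time_s"],s["eef_pos"],s["joints"],s["grip_width"],m["eye"],rm(m)[:,2])
for r in spot_point("wrist","cup_center"): print(r["score"],r["xy"],atz("wrist",r["xy"],32,m))
for r in trace("wrist","cup_center"): print(r["score"],r["rect"])
```

```text
2.0 [ 467.54 -318.07  189.71] [-0.8   0.45  1.46 -0.    1.23  0.72] 0.7510751525361612 [ 551.02 -315.07  315.03] [-0.32 -0.01 -0.95]
0.74 [283.3, 199.9] [ 465.51 -326.45   32.  ]
0.62 [335.7, 120.1] [ 541.18 -368.75   32.  ]
0.79 [339.0, 122.1, 56.3, 47.6]
0.65 [360.2, 3.3, 33.8, -2.8]
0.58 [285.7, 203.8, 39.4, 55.1]
```

View pics/w1.png

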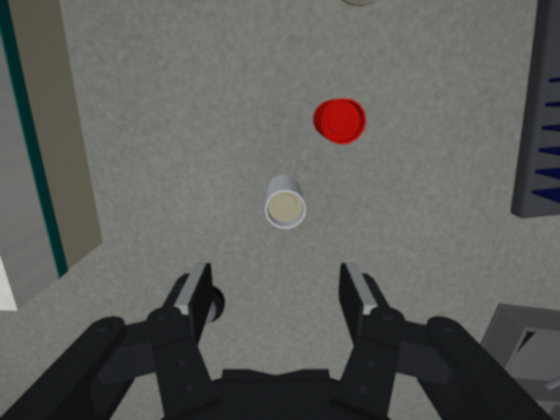

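The wrist view shows the grey cup's rim at (285,209) and the red cup at (340,120). I'll refine the position from the rim.

Run:
```python
from h import *
m=camera_model("wrist")
for p in [(285.3,209.3),(265.2,209),(305.5,209),(285,190),(285.5,229)]: print(p,atz("wrist",p,64,m))
print("cup top cam rim",atz("top",(408.5,230.5),64), "foot proj check",proj("wrist",[467,-324,0],m))
go([466,-323,61],0.04)
```

```text
(285.3, 209.3) [ 465.1  -329.46   64.  ]
(265.2, 209) [ 464.65 -312.17   64.  ]
(305.5, 209) [ 466.09 -346.82   64.  ]
(285, 190) [ 482.23 -328.32   64.  ]
(285.5, 229) [ 446.84 -330.59   64.  ]
cup top cam rim [ 464.55 -323.3    64.  ] foot proj check [278.33 188.05]
shift [-0.01  0.29 12.96] turn [ 0. -0.  0.] rows>= 3.108792370507547 0.017001747784585863
```

Request:
step_arm(
  commands="0.75 -0.1 0.3 3; 0.75 -0.2 0.8 6",
)

```text
invalid input at $.commands[0]: expected 7 numbers
```

Request:
step_arm(
  commands="0.75 -0.2 0.8 3 0 0 0; 0.75 -0.2 0.8 6.5 0 0 0; 0.75 -0.2 0.8 8 0 0 0; 0.75 -0.2 0.8 8 0 0 0",
)

```text
time_s: 2.48
eef_pos: [462.8, -327.2, 107.2]
ee_rot: [-0.002, 1.0, 0.02, -0.002]
force: [-0.5, 0.1, -0.3]
grip_width: 0.753
grip_force: 0.0
```

Run:
```python
from h import *
s=sense();m=camera_model("wrist");a=capture("wrist")
print(s["time_s"],s["eef_pos"])
g=cv2.cvtColor(a,cv2.COLOR_RGB2GRAY)
print("pred rim px",proj("wrist",[465,-327,64],m))
save("w2",a)
for r in trace("wrist","cup_center"): print(r["score"],r["rect"])
```

```text
2.4833 [ 462.83 -327.16  107.22]
pred rim px [274.31 247.75]
0.7 [354.4, 118.3, 83.7, 68.7]
0.57 [274.6, 232.4, 58.9, 80.1]
```

View pics/w2.png

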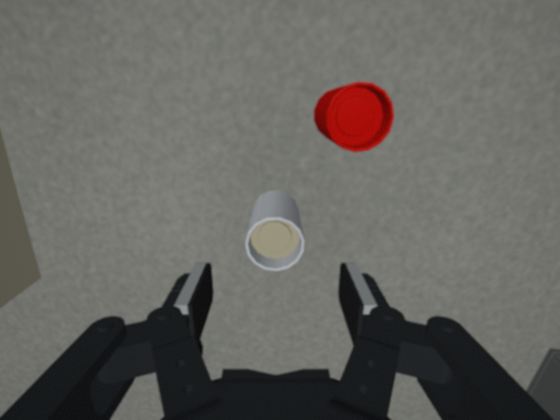

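The rim at (275,244) is centred between the fingertips (mid-column 276), so I'll descend and grip.

Run:
```python
from h import *
print(sense()["eef_pos"]); go([467,-327,59],.04)
```

```text
[ 464.61 -328.32  111.18]
shift [ 0.24 -0.12  5.22] turn [ 0. -0.  0.] rows>= 1.2530323314708938 0.014018957882703666
```

Request:
step_arm(
  commands="0.75 0.15 0 2 0 0 0; 0.75 0.15 0 4 0 0 0; 0.75 0.15 0 5.1 0 0 0; 0.75 0.15 0 5.1 0 0 0; 0.4 0.15 0 5.1 0 0 0; 0.3 0.15 0 5.1 0 0 0; 0.3 0.15 0 5.1 0 0 0; 0.3 0.15 0 5.1 0 0 0; 0.3 0.15 0 5.1 0 0 0; 0.3 0.15 0 5.1 0 0 0",
  newtons=35,
)

```text
time_s: 3.42
eef_pos: [467.1, -327.9, 61.0]
ee_rot: [0.001, 1.0, 0.021, 0.001]
force: [-0.3, 0.6, 6.2]
grip_width: 0.41
grip_force: 34.6
```

Request:
step_arm(
  commands="0.3 0 0 -1 0 0 0; 0.3 0 0 -4 0 0 0; 0.3 0 0 -8 0 0 0; 0.3 0 0 -12 0 0 0; 0.3 0 0 -16 0 0 0; 0.3 0 0 -20 0 0 0; 0.3 0 0 -20.5 0 0 0; 0.3 0 0 -20.5 0 0 0",
)

```text
time_s: 4.08
eef_pos: [466.9, -327.7, 267.6]
ee_rot: [0.002, 1.0, 0.021, 0.002]
force: [0.1, -0.0, -1.6]
grip_width: 0.406
grip_force: 35.4
```

Run:
```python
from h import *
s=sense();print(s["time_s"],s["eef_pos"],s["grip_width"],s["force"]); go([489,53,265],.04)
```

```text
4.0833 [ 466.86 -327.67  267.62] 0.4057670485858259 [ 0.06 -0.02 -1.64]
shift [  3.84 -37.94   0.1 ] turn [ 0. -0.  0.] rows>= 9.144490419523457 0.052910039480683645
```

Request:
step_arm(
  commands="0.3 0.3 -3 0 0 0 0; 0.3 0.7 -7 0 0 0 0; 0.3 1.1 -11 0 0 0 0; 0.3 1.5 -15 0 0 0 0; 0.3 1.9 -19 0 0 0 0; 0.3 2.3 -23 0 0 0 0; 0.3 2.7 -27 0 0 0 0; 0.3 3.1 -31 0 0 0 0; 0.3 3.5 -35 0 0 0 0; 0.3 3.8 -37.9 0 0 0 0; 0.3 3.8 -37.9 0 0 0 0; 0.3 3.8 -37.9 0 0 0 0; 0.3 3.8 -37.9 0 0 0 0",
)

```text
time_s: 5.17
eef_pos: [487.8, 52.6, 263.3]
ee_rot: [0.0, 1.0, 0.021, -0.001]
force: [-0.1, -0.3, -1.1]
grip_width: 0.404
grip_force: 35.5
```

Run:
```python
from h import *
s=sense();m=camera_model("wrist");a=capture("wrist");save("w3",a);b=capture("side");t=capture("top")
print(s["time_s"],s["eef_pos"],rotm().as_matrix(),s["joints"])
for P in ([489,53,130],[489,53,141],[547,55,133]): print(P,proj("wrist",P,m))
cv2.imwrite("pics/v3.png",cv2.cvtColor(np.hstack([a,cv2.resize(b[120:260,180:366],(558,420),interpolation=cv2.INTER_CUBIC)])[:, :],cv2.COLOR_RGB2BGR)) if 0 else None
x=np.hstack([cv2.resize(a,(448,336)),cv2.resize(b[110:260,200:356],(350,336),interpolation=cv2.INTER_CUBIC)]);save("v3",x)
for l in("chamber_floor","lid_hinge","cup_center"):
  for c in("wrist","side","top"): print(l,c,[(round(r["score"],2),np.round(r["xy"],1)) for r in spot_point(c,l)])
```

```text
5.1667 [487.78  52.6  263.28] [[ 1.    0.04 -0.  ]
 [ 0.04 -1.    0.  ]
 [-0.   -0.   -1.  ]] [-0.13  0.23  1.57 -0.    1.35  1.4 ]
[489, 53, 130] [274.09 203.83]
[489, 53, 141] [274.04 207.8 ]
[547, 55, 133] [274.54 136.67]
chamber_floor wrist [(0.74, array([277.9, 193.1]))]
chamber_floor side [(0.62, array([268.7, 211. ]))]
chamber_floor top [(0.59, array([254.8, 223.4]))]
lid_hinge wrist [(0.74, array([277.5, 191.4]))]
lid_hinge side [(0.94, array([285.9, 197. ]))]
lid_hinge top []
cup_center wrist [(0.97, array([274.6, 262.3]))]
cup_center side [(0.92, array([360.8, 340.6])), (0.81, array([264.1, 169.4]))]
cup_center top [(0.56, array([419.7, 202.2]))]
```

View pics/v3.png

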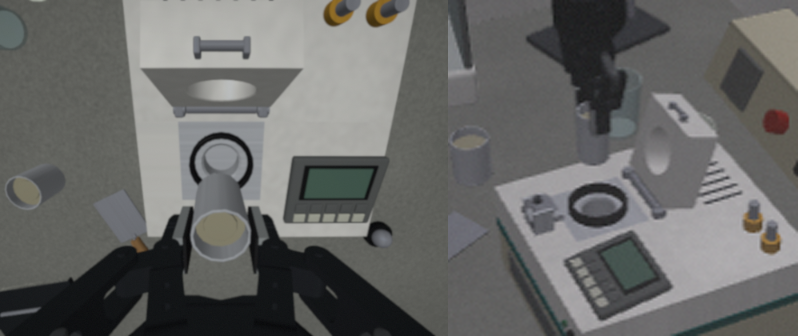

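```bash
cat >> h.py <<'E'
from scipy.optimize import least_squares
def edge(g,cam,m,c,rad,z,angs,sgn,band=8):
    "radial edge points of a horizontal circle near c: strongest gradient sign sgn outward"
    out=[]
    for a in angs:
        rr=np.arange(rad-band,rad+band,.5);P=[proj(cam,[c[0]+r*np.cos(a),c[1]+r*np.sin(a),z],m) for r in rr]
        P=np.array(P,np.float32);v=cv2.remap(g,P[:,:1],P[:,1:],cv2.INTER_LINEAR).ravel().astype(float)
        d=sgn*np.gradient(cv2.GaussianBlur(v.reshape(-1,1),(1,5),1).ravel());k=np.argmax(d)
        if d[k]>2: out.append(atz(cam,P[k].astype(float),z,m)[:2])
    return np.array(out)
def circ(p,rad=None):
    if rad is None:
        f=lambda q:np.hypot(*(p-q[:2]).T)-q[2];x0=[*p.mean(0),20]
    else:
        f=lambda q:np.hypot(*(p-q[:2]).T)-rad;x0=p.mean(0)
    s=least_squares(f,x0,loss="soft_l1");return s.x,np.abs(s.fun).mean()
E
python3 - <<'E'
from h import *
a=cv2.imread("pics/w3.png");g=cv2.cvtColor(a,cv2.COLOR_BGR2GRAY);m=camera_model("wrist")
p=edge(g,"wrist",m,(491,52),34.5,141,np.radians(np.arange(-80,81,5)),1);print("ring wrist",len(p),circ(p),circ(p,34.5))
q=edge(g,"wrist",m,(488,52),18,266.5,np.radians(np.arange(95,266,5)),-1,5);print("cup rim",len(q),circ(q),circ(q,18.))
for n,f in(("top","top"),("side","side")):
    gg=cv2.cvtColor(cv2.imread(f"pics/{f}.png"),cv2.COLOR_BGR2GRAY);mm=camera_model(n)
    p=edge(gg,n,mm,(489,53),34.5,141,np.radians(np.arange(0,360,6)),1);print(n,len(p),circ(p),circ(p,34.5))
print("rim px",proj("wrist",[487.8,52.6,266.5],m))
E
```

```text
ring wrist 33 (array([492.65,  51.66,  32.96]), np.float64(0.1695097043202952)) (array([490.71,  51.69]), np.float64(0.505829730234254))
cup rim 35 (array([488.31,  52.22,  18.23]), np.float64(0.4348736222084468)) (array([488.02,  52.21]), np.float64(0.4327874461006492))
top 60 (array([488.81,  52.9 ,  34.14]), np.float64(0.35007087269004084)) (array([488.79,  52.9 ]), np.float64(0.48420295729897267))
side 49 (array([488.21,  49.67,  36.  ]), np.float64(1.3019943679240504)) (array([488.97,  51.13]), np.float64(1.4637892350657593))
rim px [274.41 295.61]
```

Request:
step_arm(
  commands="0.3 0.2 0.05 2 0 0 0; 0.3 0.2 0.05 4 0 0 0; 0.3 0.2 0.05 5.2 0 0 0; 0.3 0.2 0.05 5.2 0 0 0; 0.3 0.2 0.05 5.2 0 0 0; 0.3 0.2 0.05 5.2 0 0 0",
)

```text
time_s: 6.27
eef_pos: [490.7, 52.6, 213.3]
ee_rot: [0.0, 1.0, 0.021, 0.001]
force: [-0.7, -0.8, -1.8]
grip_width: 0.407
grip_force: 35.5
```

Run:
```python
from h import *
s=sense();m=camera_model("wrist");a=capture("wrist");save("w4",a);g=cv2.cvtColor(a,cv2.COLOR_RGB2GRAY)
print(s["time_s"],s["eef_pos"],s["force"],rotm().as_matrix()[:,2])
z=s["eef_pos"][2]+3.3
for deg in(50,70,80):
  p=edge(g,"wrist",m,(491,52),34.5,141,np.radians(np.arange(-deg,deg+1,5)),1);print("ring wrist",len(p),circ(p),circ(p,34.5))
q=edge(g,"wrist",m,(490,52),18,z,np.radians(np.arange(95,266,5)),-1,5);print("cup rim",len(q),circ(q),circ(q,18.))
save("v4",a[130:350,150:410].repeat(2,0).repeat(2,1))
```

```text
6.2667 [490.68  52.56 213.31] [-0.65 -0.77 -1.79] [ 0. -0. -1.]
ring wrist 21 (array([494.15,  51.73,  31.83]), np.float64(0.1146716366623684)) (array([491.11,  51.69]), np.float64(0.35314325305201233))
ring wrist 29 (array([493.92,  51.61,  32.04]), np.float64(0.1318668621906746)) (array([490.91,  51.65]), np.float64(0.6017838087459948))
ring wrist 33 (array([493.24,  51.59,  32.6 ]), np.float64(0.23482373886429567)) (array([490.86,  51.62]), np.float64(0.6487042959024691))
cup rim 32 (array([492.21,  51.81,  18.83]), np.float64(1.1625286444473044)) (array([491.23,  51.81]), np.float64(1.16292311398474))
```

View pics/v4.png

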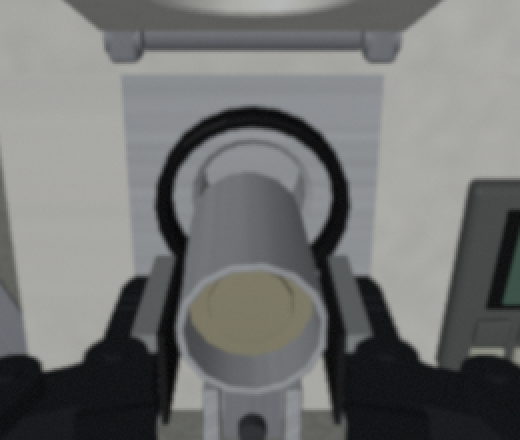

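Run:
```python
from h import *
m=camera_model("wrist")
f=lambda c,z:atz("wrist",(150+c[0]/2,130+c[1]/2),z,m)
print("bore back z130",f((250,142),130),"z128",f((250,142),128))
print("bore L/R",f((197,190),130),f((305,190),130))
print("ring out/in back z139",f((250,107),139),f((250,124),139), "L/R",f((156,195),139),f((348,195),139))
print("rim front/back/L/R z216.5",[f(c,216.5)[:2] for c in((252,392),(252,265),(178,325),(327,325))])
print("hinge bar ctr",f((252,40),133))
print("plate back/L/R corners z130",f((122,75),130),f((384,75),130))
```

```text
bore back z130 [510.27  52.83 130.  ] z128 [509.66  52.8  128.  ]
bore L/R [491.28  71.28 130.  ] [492.93  32.12 130.  ]
ring out/in back z139 [525.14  53.45 139.  ] [519.31  53.2  139.  ] L/R [492.36  84.85 139.  ] [495.17  18.01 139.  ]
rim front/back/L/R z216.5 [array([473.84,  50.77]), array([508.11,  52.25]), array([491.88,  68.62]), array([493.32,  34.31])]
hinge bar ctr [546.41  53.68 133.  ]
plate back/L/R corners z130 [532.34  97.52 130.  ] [536.11   8.08 130.  ]
```

The cup rim centre (491.0, 51.5) matches the bore and ring centre (490.5, 51.6) to within about 1 mm. I'll lower it in stages.

Request:
step_arm(
  commands="0.3 0 0 0.7 0 0 0; 0.3 0 0 1.4 0 0 0; 0.3 0 0 1.8 0 0 0; 0.3 0 0 2.1 0 0 0; 0.3 0 0 2.4 0 0 0; 0.3 0 0 2.7 0 0 0; 0.3 0 0 2.7 0 0 0",
)

```text
time_s: 6.9
eef_pos: [490.1, 52.4, 184.8]
ee_rot: [0.0, 1.0, 0.021, -0.0]
force: [0.0, -1.8, -1.2]
grip_width: 0.408
grip_force: 35.4
```

Request:
step_arm(
  commands="0.3 0 0 0.4 0 0 0; 0.3 0 0 0.8 0 0 0; 0.3 0 0 1.2 0 0 0; 0.3 0 0 1.6 0 0 0; 0.3 0 0 1.9 0 0 0; 0.3 0 0 2.1 0 0 0; 0.3 0 0 2.1 0 0 0",
)

```text
time_s: 7.48
eef_pos: [490.1, 52.5, 163.8]
ee_rot: [0.0, 1.0, 0.021, -0.0]
force: [0.6, -2.9, -3.4]
grip_width: 0.406
grip_force: 35.2
```

Request:
step_arm(
  commands="0.3 0 0.05 0.1 0 0 0; 0.3 0 0.05 0.2 0 0 0; 0.3 0 0.05 0.3 0 0 0; 0.3 0 0.05 0.3 0 0 0; 0.3 0 0.05 0.3 0 0 0",
)

```text
time_s: 7.9
eef_pos: [490.2, 52.2, 161.3]
ee_rot: [-0.0, 1.0, 0.021, -0.0]
force: [0.1, 0.7, -1.8]
grip_width: 0.406
grip_force: 35.6
```

Request:
step_arm(
  commands="0.3 0 0 0.1 0 0 0; 0.3 0 0 0.1 0 0 0; 0.3 0 0 0.1 0 0 0",
)

```text
time_s: 8.15
eef_pos: [490.2, 52.2, 160.3]
ee_rot: [-0.0, 1.0, 0.021, -0.0]
force: [0.1, 0.6, -1.5]
grip_width: 0.411
grip_force: 35.6
```

Request:
step_arm(
  commands="0.3 0 0 0.1 0 0 0; 0.3 0 0 0.1 0 0 0; 0.3 0 0 0.1 0 0 0",
)

```text
time_s: 8.4
eef_pos: [490.2, 52.1, 159.3]
ee_rot: [-0.0, 1.0, 0.021, -0.0]
force: [-0.4, 0.8, -1.7]
grip_width: 0.405
grip_force: 35.6
```

Request:
step_arm(
  commands="0.3 0 0 0.1 0 0 0; 0.3 0 0 0.1 0 0 0; 0.3 0 0 0.1 0 0 0",
)

```text
time_s: 8.65
eef_pos: [490.6, 52.2, 159.0]
ee_rot: [0.0, 1.0, 0.021, 0.001]
force: [-1.5, 0.5, 5.4]
grip_width: 0.408
grip_force: 36.2
```

Request:
step_arm(
  commands="0.45 0 0 -0.05 0 0 0; 0.5 0 0 -0.05 0 0 0; 0.6 0 0 -0.05 0 0 0; 0.6 0 0 -0.05 0 0 0; 0.6 0 0 -0.05 0 0 0; 0.6 0 0 -0.05 0 0 0; 0.6 0 0 -1 0 0 0; 0.6 0 0 -2.5 0 0 0; 0.6 0 0 -6 0 0 0; 0.6 0 0 -10 0 0 0; 0.6 0 0 -10 0 0 0; 0.6 0 0 -10 0 0 0",
)

```text
time_s: 9.65
eef_pos: [490.9, 52.0, 260.7]
ee_rot: [0.0, 1.0, 0.021, 0.002]
force: [-0.1, 1.0, -1.4]
grip_width: 0.599
grip_force: 0.0
```

Run:
```python
from h import *
s=sense();m=camera_model("wrist");a=capture("wrist");b=capture("side");save("w5",a)
print(s["time_s"],s["eef_pos"])
print("pred rim at z162",proj("wrist",[490.5,52,162],m),proj("wrist",[472.5,52,162],m),proj("wrist",[508.5,52,162],m))
x=np.hstack([cv2.resize(a,(448,336)),cv2.resize(b[110:260,200:356],(350,336),interpolation=cv2.INTER_CUBIC)]);save("v5",x)
for l in("lid_hinge","lid_press"):
  r={c:spot_point(c,l) for c in("wrist","side")}; print(l,{c:[(round(k["score"],2),np.round(k["xy"],1)) for k in v] for c,v in r.items()})
  if r["wrist"] and r["side"]: print(tri([ray("wrist",r["wrist"][0]["xy"],m),ray("side",r["side"][0]["xy"])]))
```

```text
9.65 [490.91  52.04 260.72]
pred rim at z162 [274.28 220.28] [273.34 241.54] [275.26 197.98]
lid_hinge {'wrist': [(0.89, array([276.7, 141.9]))], 'side': [(0.91, array([286.3, 197.2]))]}
[546.12  52.79 130.11]
lid_press {'wrist': [(0.93, array([272.8,  14.9]))], 'side': [(0.63, array([311.4, 166.5]))]}
[618.69  58.18 204.77]
```

View pics/v5.png

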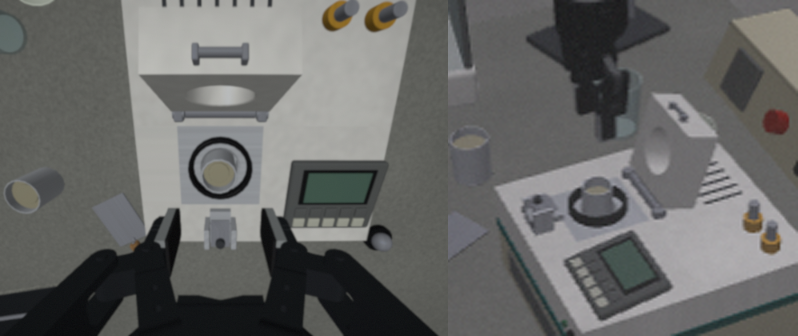

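The cup is seated upright in the chamber, inside the ring at (222,171). Next I'll go over and behind the lid, which is at about 1.93 rad, with the fingers shut.

Request:
step_arm(
  commands="0.3 0 0 -3 0 0 0; 0 1 0 -5 0 0 0; 0 5 0 -5 0 0 0; 0 9 0 -5 0 0 0; 0 13 0 -5 0 0 0; 0 17 0 -5 0 0 0; 0 17 0 -5 0 0 0; 0 17 0 -3 0 0 0; 0 17 0 0 0 0 0; 0 17 0 3 0 0 0; 0 17 0 4.8 0 0 0; 0 17 0 4.8 0 0 0; 0 17 0 4.8 0 0 0",
)

```text
time_s: 11.03
eef_pos: [659.9, 59.4, 209.8]
ee_rot: [-0.0, 1.0, 0.021, -0.001]
force: [0.4, 0.2, 1.9]
grip_width: -0.006
grip_force: 0.0
```

Run:
```python
from h import *
s=sense();print(s["time_s"],s["eef_pos"],s["force"],s["joints"])
b=capture("side");t=capture("top")
x=np.hstack([cv2.resize(t[110:270,190:350],(400,400),interpolation=cv2.INTER_CUBIC),cv2.resize(b[90:250,200:360],(400,400),interpolation=cv2.INTER_CUBIC)]);save("v6",x)
```

```text
11.0333 [659.9   59.36 209.84] [0.37 0.18 1.88] [-0.09  0.65  1.08 -0.    1.41  1.44]
```

View pics/v6.png

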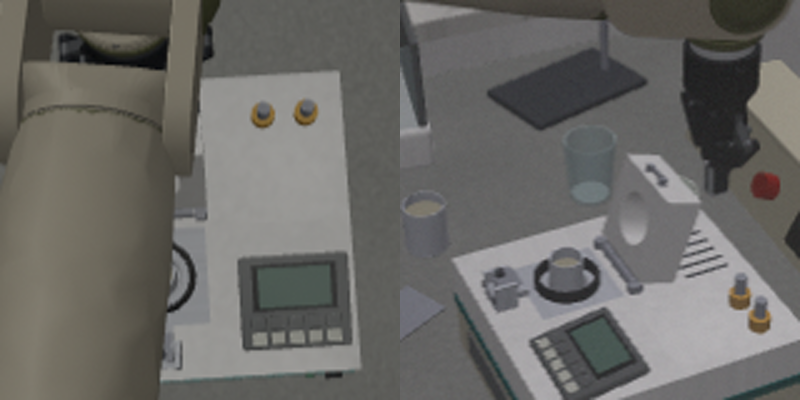

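The side crop shows the finger well clear behind the lid: tip at (718,185), lid top at (660,175). I'll push the lid forward along its arc.

Request:
step_arm(
  commands="0 -1.2 0 -0.3 0 0 0; 0 -2.5 0 -0.6 0 0 0; 0 -3.7 0 -1.4 0 0 0; 0 -4.8 0 -2.3 0 0 0; 0 -5.9 0 -3.2 0 0 0; 0 -7.2 0 -3.9 0 0 0; 0 -8.6 0 -4.5 0 0 0; 0 -8.6 0 -4.5 0 0 0",
)

```text
time_s: 11.8
eef_pos: [573.7, 55.7, 258.7]
ee_rot: [0.0, 1.0, 0.021, 0.002]
force: [0.9, -1.4, -0.7]
grip_width: 0.001
grip_force: 0.0
```

Request:
step_arm(
  commands="0 -1.1 0 0 0 0 0; 0 -2.2 0 0 0 0 0; 0 -3.2 0 0.1 0 0 0; 0 -4.2 0 0.4 0 0 0; 0 -5.2 0 0.7 0 0 0; 0 -6.2 0 1 0 0 0; 0 -6.2 0 1 0 0 0",
)

```text
time_s: 12.38
eef_pos: [511.9, 53.1, 245.9]
ee_rot: [0.0, 1.0, 0.021, 0.0]
force: [-0.1, 0.0, -0.6]
grip_width: -0.001
grip_force: 0.0
```

Run:
```python
from h import *
s=sense();print(s["time_s"],s["eef_pos"],s["force"])
b=capture("side");save("s7",b)
for l in("lid_press","lid"):
  try: print(l,[(k["score"],k["rect"]) for k in trace("side",l)][:2])
  except Exception as e: print(e)
k=spot_point("side","lid_press");print(k)
H=np.array([547.5,54,133]);
for th in(1.9,1.6,1.3,1,.8,.6,.4):
    d=-95*np.cos(th)+42*np.sin(th);print(th,proj("side",H+[d,d*.04,95*np.sin(th)+42*np.cos(th)]))
```

```text
12.3833 [511.88  53.05 245.89] [-0.14  0.02 -0.57]
lid_press [(0.81, [276.2, 182.2, 52.1, 42.2]), (0.45, [305.8, 165.4, 28.8, 11.8])]
lid [(0.94, [275.9, 182.2, 47.7, 45.0])]
[{'xy': [270.3, 170.7], 'score': 0.91}]
1.9 [311.66 165.32]
1.6 [302.73 162.14]
1.3 [292.08 162.05]
1 [280.75 165.14]
0.8 [273.39 168.87]
0.6 [266.57 173.75]
0.4 [260.63 179.55]
```

The lid is following, now at about 0.7 rad.

Request:
step_arm(
  commands="0 -0.9 0 0.5 0 0 0; 0 -1.8 0 1.1 0 0 0; 0 -2.4 0 1.6 0 0 0; 0 -3 0 2.1 0 0 0; 0 -3.4 0 2.5 0 0 0; 0 -3.7 0 2.9 0 0 0; 0 -3.7 0 2.9 0 0 0; 0 -3.7 0 2.9 0 0 0",
)

```text
time_s: 13.25
eef_pos: [475.3, 51.4, 216.2]
ee_rot: [-0.0, 1.0, 0.021, -0.0]
force: [-0.8, 0.5, -0.5]
grip_width: 0.004
grip_force: 0.0
```

Request:
step_arm(
  commands="0 -0.3 0 0.4 0 0 0; 0 -0.5 0 0.7 0 0 0; 0 -0.6 0 0.9 0 0 0; 0 -0.6 0 0.9 0 0 0; 0 -0.6 0 0.9 0 0 0",
)

```text
time_s: 13.67
eef_pos: [469.2, 51.2, 207.2]
ee_rot: [-0.0, 1.0, 0.021, -0.0]
force: [0.5, -0.2, 0.8]
grip_width: 0.001
grip_force: 0.0
```

Request:
step_arm(
  commands="0 -0.05 0 0.1 0 0 0; 0 -0.1 0 0.2 0 0 0; 0 -0.1 0 0.3 0 0 0; 0 -0.1 0 0.3 0 0 0; 0 -0.1 0 0.3 0 0 0",
)

```text
time_s: 14.08
eef_pos: [468.1, 51.1, 204.6]
ee_rot: [0.0, 1.0, 0.021, -0.0]
force: [-3.4, -0.7, 5.4]
grip_width: 0.002
grip_force: 2.3
```

Request:
step_arm(
  commands="0 0.05 0 0.1 0 0 0; 0 0.05 0 0.1 0 0 0; 0 0.05 0 0.1 0 0 0",
)

```text
time_s: 14.33
eef_pos: [468.6, 51.1, 203.9]
ee_rot: [0.0, 1.0, 0.021, -0.0]
force: [-4.0, 0.4, 8.3]
grip_width: -0.004
grip_force: 3.6
```

Request:
step_arm(
  commands="0 0 0 0.1 0 0 0; 0 0 0 0.1 0 0 0; 0 0 0 0.1 0 0 0",
)

```text
time_s: 14.58
eef_pos: [468.6, 51.2, 203.1]
ee_rot: [0.0, 1.0, 0.021, -0.0]
force: [-5.1, -0.4, 9.4]
grip_width: -0.003
grip_force: 4.6
```

Request:
step_arm(
  commands="0 -0.2 0 0 0 0 0; 0 -0.2 0 0 0 0 0; 0 -0.2 0 0 0 0 0",
)

```text
time_s: 14.83
eef_pos: [467.7, 51.0, 203.2]
ee_rot: [0.0, 1.0, 0.021, 0.002]
force: [2.2, 0.2, 6.4]
grip_width: 0.003
grip_force: 3.1
```

Request:
step_arm(
  commands="0 -0.05 0 0.1 0 0 0; 0 -0.05 0 0.1 0 0 0; 0 -0.05 0 0.1 0 0 0",
)

```text
time_s: 15.08
eef_pos: [467.1, 51.0, 202.2]
ee_rot: [0.0, 1.0, 0.021, 0.001]
force: [1.1, 0.8, 6.8]
grip_width: 0.005
grip_force: 3.2
```

Request:
step_arm(
  commands="0 -0.03 0 0.05 0 0 0; 0 -0.03 0 0.05 0 0 0; 0 -0.03 0 0.05 0 0 0",
)

```text
time_s: 15.33
eef_pos: [466.8, 51.0, 201.7]
ee_rot: [0.0, 1.0, 0.021, 0.001]
force: [0.6, 0.4, 6.1]
grip_width: -0.0
grip_force: 3.3
```

Request:
step_arm(
  commands="0 -0.03 0 0.05 0 0 0; 0 -0.03 0 0.05 0 0 0; 0 -0.03 0 0.05 0 0 0",
)

```text
time_s: 15.58
eef_pos: [466.5, 51.0, 201.1]
ee_rot: [0.0, 1.0, 0.021, 0.001]
force: [0.7, 0.4, 6.7]
grip_width: 0.001
grip_force: 3.2
```

Request:
step_arm(
  commands="0 -0.03 0 0.05 0 0 0; 0 -0.03 0 0.05 0 0 0; 0 -0.03 0 0.05 0 0 0",
)

```text
time_s: 15.83
eef_pos: [466.2, 51.0, 200.6]
ee_rot: [0.0, 1.0, 0.021, 0.001]
force: [0.8, 0.5, 6.0]
grip_width: 0.003
grip_force: 3.1
```

Request:
step_arm(
  commands="0 -0.03 0 0.05 0 0 0; 0 -0.03 0 0.05 0 0 0; 0 -0.03 0 0.05 0 0 0",
)

```text
time_s: 16.08
eef_pos: [465.8, 50.9, 200.1]
ee_rot: [0.0, 1.0, 0.021, 0.001]
force: [1.1, 0.1, 5.4]
grip_width: 0.001
grip_force: 2.9
```

Request:
step_arm(
  commands="0 -0.02 0 0.05 0 0 0; 0 -0.02 0 0.05 0 0 0; 0 -0.02 0 0.05 0 0 0",
)

```text
time_s: 16.33
eef_pos: [465.5, 50.9, 199.5]
ee_rot: [0.0, 1.0, 0.021, 0.001]
force: [-0.3, -0.3, 5.6]
grip_width: 0.002
grip_force: 2.6
```

Request:
step_arm(
  commands="0 -0.02 0 0.05 0 0 0; 0 -0.02 0 0.05 0 0 0; 0 -0.02 0 0.05 0 0 0",
)

```text
time_s: 16.58
eef_pos: [464.9, 51.0, 198.4]
ee_rot: [0.0, 1.0, 0.021, 0.0]
force: [0.3, -0.4, 1.1]
grip_width: 0.001
grip_force: 0.0
```

The force dropped from 5.6 N to 1.1 N with a small jump down, so the latch has probably caught. I'll back off and check.

Request:
step_arm(
  commands="0 0 0 -0.5 0 0 0; 0 0 0 -2 0 0 0; 0 0 0 -5 0 0 0; 0 0 0 -8 0 0 0; 0 0 0 -12 0 0 0; 0 -2 0 -14 0 0 0; 0 -4 0 -14 0 0 0; 0 -4 0 -14 0 0 0; 0 -4 0 -14 0 0 0",
)

```text
time_s: 17.33
eef_pos: [424.3, 49.3, 338.6]
ee_rot: [0.0, 1.0, 0.021, 0.0]
force: [-0.1, 0.3, -0.2]
grip_width: 0.002
grip_force: 0.0
```

Run:
```python
from h import *
s=sense();m=camera_model("wrist");a=capture("wrist");b=capture("side");save("w8",a);save("s8",b)
print(s["time_s"],s["eef_pos"],s["force"])
H=np.array([547.5,54,133])
k={c:spot_point(c,"lid_press")[0]["xy"] for c in("wrist","side")};print(k,tri([ray("wrist",k["wrist"],m),ray("side",k["side"])]))
for th in(.15,.105,.06,.0):
    d=-95*np.cos(th)+42*np.sin(th);P=H+[d,d*.04,95*np.sin(th)+42*np.cos(th)];print(th,proj("side",P),proj("wrist",P,m))
x=np.hstack([cv2.resize(a,(400,300)),cv2.resize(b[140:240,220:353],(400,300),interpolation=cv2.INTER_CUBIC)]);save("v8",x)
```

```text
17.3333 [424.31  49.34 338.63] [-0.05  0.35 -0.21]
{'wrist': [273.6, 163.7], 'side': [252.6, 192.4]} [454.77  51.92 174.2 ]
0.15 [254.82 187.69] [274.84 162.04]
0.105 [254.   189.21] [274.84 163.93]
0.06 [253.25 190.75] [274.84 165.54]
0.0 [252.36 192.81] [274.84 167.28]
```

View pics/v8.png

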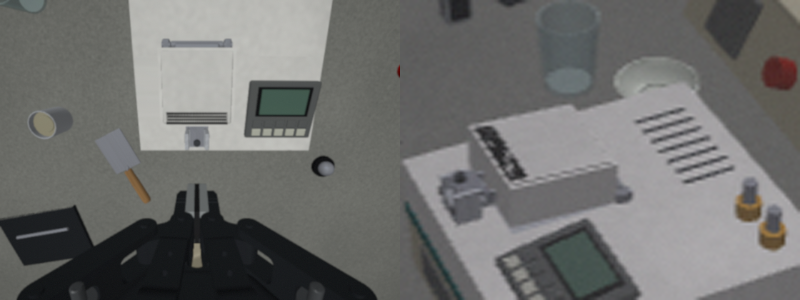

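The lid is down over the chamber with the latch at its front edge, and both bench cups are untouched. From the angle alone I can't tell a latched lid from one resting at 0.105 rad. I'll touch it lightly: at TCP z≈200.5, a latched lid should give no contact and a sprung one about 5 N.

Request:
step_arm(
  commands="0 2 0 2 0 0 0; 0 4 0 5 0 0 0; 0 4 0 9 0 0 0; 0 4 0 12 0 0 0; 0 4 0 13.2 0 0 0; 0 4 0 13.6 0 0 0; 0 4 0 13.75 0 0 0; 0 4 0 13.75 0 0 0; 0 4 0 13.75 0 0 0",
)

```text
time_s: 18.28
eef_pos: [465.3, 50.9, 201.9]
ee_rot: [0.0, 1.0, 0.021, 0.001]
force: [0.9, -1.2, -0.5]
grip_width: 0.001
grip_force: 0.0
```

Request:
step_arm(
  commands="0 0 0 0.1 0 0 0; 0 0 0 0.1 0 0 0; 0 0 0 0.1 0 0 0",
)

```text
time_s: 18.53
eef_pos: [464.8, 51.0, 200.2]
ee_rot: [0.0, 1.0, 0.021, 0.0]
force: [0.6, -0.0, -0.3]
grip_width: -0.003
grip_force: 0.0
```

Request:
step_arm(
  commands="0 0 0 0.05 0 0 0; 0 0 0 0.05 0 0 0; 0 0 0 0.05 0 0 0",
)

```text
time_s: 18.78
eef_pos: [464.7, 51.0, 199.3]
ee_rot: [0.0, 1.0, 0.021, 0.0]
force: [-0.1, 0.3, -0.9]
grip_width: 0.0
grip_force: 0.0
```

There's no contact at 199.3, where it was pushing 5.6 N before the snap, so the latch is holding the lid down. I'll retreat and hand in.

Request:
step_arm(
  commands="0 0 0 -1 0 0 0; 0 0 0 -4 0 0 0; 0 0 0 -8 0 0 0; 0 0 0 -12 0 0 0; 0 0 0 -12 0 0 0; 0 0 0 -12 0 0 0; 0 0 0 -12 0 0 0",
)

```text
time_s: 19.37
eef_pos: [464.4, 51.0, 318.7]
ee_rot: [-0.0, 1.0, 0.021, -0.0]
force: [1.1, -0.6, -0.4]
grip_width: 0.001
grip_force: 0.0
```

```bash
python3 -c "
from h import *
s=sense();print(s['time_s'],s['eef_pos'],s['force']);print(finish_job())"
```

```text
19.3667 [464.43  51.01 318.72] [ 1.14 -0.57 -0.38]
the job is handed in; nothing more can be done
None
```

The slim cup is seated upright in the chamber and the lid is shut, confirmed latched by a light touch afterwards; readings while pressing peaked at 9.4 N, nothing else was touched, and I handed the job in at 19.4 s (no verdict shown).

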